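# Show the way on the raised floor plan

## Task

Show a visitor the way to the service desk on the raised floor plan lying on the library counter: with the fingertips together, start at the round disc in the doorway and follow the raised route line all the way to the square desk mark, touching it lightly or skimming no more than a few millimetres above it, past the side branch that leads to the ring. Finish with the fingertips resting lightly on the square and keep them there: the program ends while still touching. Touch the plan nowhere else, do not push it out of place, and leave the other things on the counter as they are.

Things in the scene. Friction and masses are not known exactly. Their poses are not given: they have to be found in the camera images.
- plan: Rigid black board with aluminium edging, 230 (x) by 320 (y) by 10 mm, level; origin under its centre (10 mm above the counter), z up. White raised parts: walls, stacks, tables 2 mm high; the route, a flat-topped straight bar 7 mm wide and 4 mm high, its top 24 mm above the counter. It runs straight from start to bend1, via fork to bend2, then to desk. Pressed, the board sinks level into its pad.
- pad: Dark foam-rubber pad under the plan, fixed to it, 222 by 312 mm, 10 mm thick, origin under its centre, lying loose on the counter; gives about 1 mm per 2.5 N of pressing, 5 mm at most, then is hard. Pad and plan weigh about 1.6 kg and are held in place only by their weight.
- start (a point): centre of the top of the flat round disc, 20 mm diameter, 4 mm high like the line, just inside the doorway, where the route starts; at x -72, y 100 mm in the plan's frame
- bend1 (a point): top of the route line at its first bend (a right angle), at x 12, y 100 mm in the plan's frame
- fork (a point): top of the route line where the side branch leaves it towards -x of the plan; the route goes straight on; at x 12, y 5 mm in the plan's frame
- bend2 (a point): top of the route line at its second bend (a right angle), at x 12, y -85 mm in the plan's frame
- desk (a point): centre of the flat top of the 20 mm square mark, the service desk, 4 mm high like the line, where the route ends; at x 72, y -85 mm in the plan's frame
- lift (a point): centre of the raised ring, 20 mm outside diameter, 4 mm high, at the end of the side branch; not on the route, to be left alone; at x -66, y 5 mm in the plan's frame
- bell: steel counter bell on a black foot, 80 mm diameter, 54 mm high, loose, beside the plan; origin under its centre
- stamp: self-inking hand stamp, black and grey, 30 by 56 mm, 73 mm high, standing loose beside the plan; origin under its centre
- books: two books lying one on the other, 155 by 220 mm, 50 mm high together, loose; origin under their centre
- pot: dark steel pencil pot with pencils, 72 mm diameter, 175 mm high with the pencils, loose, beyond the plan; origin under its centre

How it is judged:
By the outcome, as a careful person would: the job done as asked, in the order asked, and still so for the second after the job is handed in, while the arm keeps its last pose, push and grip.
It also fails if it takes over 54 s, if anything falls off the work surface, if the arm or the gripper's body presses on something with over 40 N, if the wrist force passes 120 N, or if a joint passes its speed limit or range.

## Robot

A 6-joint arm with a two-finger parallel gripper is mounted at the origin on the work surface. World frame = base frame: x ahead of the robot, y to its left, z up, the work surface at z = 0. Lengths are in m, angles in rad, forces in N, time in s.
With the tool pointing down it reaches from about 0.35 to 0.975 m from the base axis. Payload 4.9 kg.
Tool frame: the origin (TCP) lies between the finger pads, 19 mm behind the fingertips; this is the grasp point; z points along the fingers, y is the line along which they close (so a half turn about z gives the same grasp; the last joint's range is limited). The gripper opens to 85 mm and grips with 20 to 120 N. Pads are 22 mm wide; open, the fingers measure 114 mm over their backs; the gripper's body (76 mm by 85 mm) begins 54 mm behind the grasp point. The pads swing forward as they close: fully open they stand 13 mm farther back than shut.
Start: joints at [1.051, 0.053, 1.613, -0, 1.476, -0.119], TCP at [0.244, 0.575, 0.25] pointing down, gripper open.
Joint ranges: [-3.01, 3.01], [-1.01, 2.22], [0.06, 2.58], [-1.02, 4.17], [0.09, 2.62], [-3.14, 3.14]. Speed limits (rad/s): [2.57, 2.57, 3.14, 3.14, 3.14, 3.14].

## Interface

Orientations are given as a rotation vector (axis times angle).
In Python, from cell import * gives the robot as it stands.
- The arm moves only by the tool jog_arm, never from a script. Its argument "steps" is a list that holds one entry, the list of rows, each a list of 6 numbers: the shift along the tool's x, y, z normalised to -1 to 1, where 1 is 400 mm, then the turn, a rotation vector about the tool's x, y, z normalised to -1 to 1, where 1 is 30 degrees. In form: [[[tx, ty, tz, wx, wy, wz], ...]]. A call has 1 to 10 rows; each row is the pose to reach, as a shift and turn from the pose commanded when the call began, along the tool's axes at that moment; what a row does not reach only later rows make up. A row lasts 1/10 s, in which the tool goes at most 50 mm and 8.59 degrees, less where a joint would pass 70% of its speed; a pose out of reach is approached as far as the arm can. A call with a number of a shift or a turn outside -1 to 1 is refused whole. A call with a gripper value outside its range is refused whole. "grip" is the opening, from 0 (shut) to 1 (fully open), set as the call begins (left out, the last holds). The fingers move at their own pace and stop on an object; "force" is the grip in N (left out, the last holds). Time passes only in rows, so rows that repeat a pose let the fingers close. It gives the time, the measured TCP pose, the force, the opening and the grip force at its end, in the units of the state.
- get_obs(): the state, without advancing time (a new reading comes with each control period).
- snapshot(name): name is "scene" or "top"; returns a dict with "color" (384x512x3 uint8, red, green, blue), "mtx" (3x3 intrinsics, pixels), "k1" (the pictures are not rectified: a ray, as slopes to the right and down, at radius r is drawn at 1 + k1 r^2 times it, then the intrinsics apply), "cam_to_world" (4x4, takes a point from camera to world coordinates). Camera axes: x right, y up, looking along -z (the intrinsics and any distortion apply to the point x, -y, -z); pixel columns grow to the right and rows downward; lengths in m; the calibration is good to about 2 mm. A picture is of the moment at which its call begins. There is no depth.
- finish_job(): hands the job in; it is judged then, once.
The state is a dict: "time": time; "qpos": joint angles; "qd": joint speeds; "effort": joint torques, N m; "tcp_pos": TCP position; "tcp_rot": TCP orientation; "ft_force": force on the tool from outside, world axes, zero at the start; "torque": the same for the moment, N m; "width": opening from 0.0 (shut) to 1.0 (fully open); "gripper_force": force on a finger pad.
Only numpy, scipy, OpenCV 4.12 (cv2) and the standard library are available. Lean on these libraries where they do the work, as an engineer would, in place of code of your own. Each camera call takes 0.05 s, during which the arm holds its last target. There are 200 camera calls.

## Working session

There is one attempt and no reset: what is moved stays moved. The work goes in short steps, Python scripts to look and compute and a tool call to move; the robot and the scene stay as the last step left them, time stands still between calls to the robot, and variables do not carry over. Pictures are saved under pics/ and viewed, at most 10 in all, crops included, and the job is handed in when it is done.

Besides the shell and the picture viewer there is one more tool, called after "Request:" as a command line: name --argument value ..., lists and objects as JSON in quotes. jog_arm: Moves the arm, as the interface text tells. Its arguments: {"type":"object","properties":{"steps":{"type":"array","items":{"type":"array","items":{"type":"array","items":{"type":"number"}}}},"grip":{"type":"number"},"force":{"type":"number"}},"required":["steps"]}

```bash
mkdir -p pics
python3 - <<'E'
from cell import *
import cv2,numpy as np
for n in("scene","top"):
    s=snapshot(n); cv2.imwrite(f"pics/{n}0.png",s["color"][:,:,::-1]); np.savez(f"{n}0.npz",**s); print(n,s["mtx"],s["k1"],s["cam_to_world"])
print(get_obs())
E
```

```text
scene [[480.41259211   0.         254.54352056]
 [  0.         480.41259211 191.4173989 ]
 [  0.           0.           1.        ]] -0.12059320543481886 [[-0.8258824  -0.40843012  0.38871982  1.05625436]
 [ 0.56383466 -0.6018501   0.5655678   0.70935235]
 [ 0.00295613  0.6862662   0.72734446  0.95020339]
 [ 0.          0.          0.          1.        ]]
top [[422.88635689   0.         251.5597321 ]
 [  0.         422.88635689 193.66736455]
 [  0.           0.           1.        ]] -0.04141977083314458 [[ 2.85649429e-03  9.94674190e-01 -1.03029589e-01  4.59865499e-01]
 [-9.99813700e-01  8.73986119e-04 -1.92821374e-02  7.40820239e-03]
 [-1.90893980e-02  1.03065474e-01  9.94491379e-01  1.24862549e+00]
 [ 0.00000000e+00  0.00000000e+00  0.00000000e+00  1.00000000e+00]]
{'time': 0.1, 'qpos': array([ 1.05099620e+00,  5.33175288e-02,  1.61412812e+00, -1.77909004e-08,
        1.47597545e+00, -1.19031663e-01]), 'qd': array([ 0.00032309, -0.00072262, -0.00194517,  0.00057699,  0.00148603,
       -0.00074568]), 'effort': array([ 6.80890153e-04, -3.94903779e+01, -3.71364999e+01, -5.47167474e-05,
        3.90527493e-03,  1.28844792e-05]), 'tcp_pos': array([0.24359121, 0.57502208, 0.24888643]), 'tcp_rot': array([-6.25206580e-01, -3.07816611e+00,  2.72635808e-03]), 'ft_force': array([ 0.06811759,  0.48537211, -0.25997881]), 'torque': array([ 0.00879484, -0.00380659, -0.02209905]), 'gripper_force': 0.0, 'width': 1.0001146734861153}
```

View pics/top0.png

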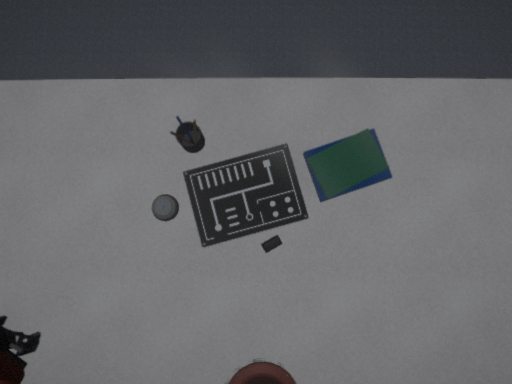

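View pics/scene0.png

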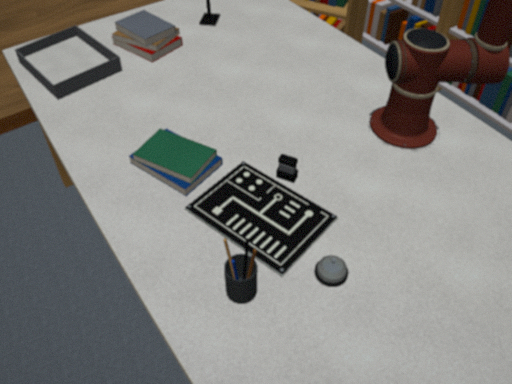

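The top view shows the disc at about (218,228), bend1 (213,198), bend2 (272,183), the square (267,163) and the ring (250,217). In the scene view the square is near (217,210), the disc near (312,216) and the ring near (278,197).

```bash
cat > h.py <<'E'
import cv2,numpy as np
def cast(s,px,z):
    px=np.asarray(px,float).reshape(-1,1,2)
    n=cv2.undistortPoints(px,s["mtx"],np.array([float(s["k1"]),0,0,0,0])).reshape(-1,2)
    T=s["cam_to_world"]; d=np.c_[n[:,0],-n[:,1],-np.ones(len(n))]@T[:3,:3].T
    return (T[:3,3]+d*((z-T[2,3])/d[:,2])[:,None])[:,:2]
def proj(s,P):
    T=s["cam_to_world"]; p=(np.asarray(P)-T[:3,3])@T[:3,:3]
    n=p*[1,-1,-1]
    return cv2.projectPoints(n,np.zeros(3),np.zeros(3),s["mtx"],np.array([float(s["k1"]),0,0,0,0]))[0].reshape(-1,2)
M=np.array([[-72,100],[12,100],[12,5],[12,-85],[72,-85],[-66,5]])/1000
def fit(A,B):
    a=A-A.mean(0);b=B-B.mean(0); th=np.arctan2((a[:,0]*b[:,1]-a[:,1]*b[:,0]).sum(),(a*b).sum())
    R=np.array([[np.cos(th),-np.sin(th)],[np.sin(th),np.cos(th)]]); return R,B.mean(0)-R@A.mean(0),th
E
python3 - <<'E'
from h import *
G={"top":[(218,228),(213,198),(243,191),(272,183),(267,163),(250,217)],"scene":[(312,216),None,None,None,(217,210),(278,197)]}
for n in G:
    s=dict(np.load(n+"0.npz")); g=cv2.cvtColor(s["color"],cv2.COLOR_RGB2GRAY)
    i=[k for k in range(6) if G[n][k]]; W=cast(s,[G[n][k] for k in i],.024)
    R,t,th=fit(M[i],W); print(n,t,th,"res mm",((M[i]@R.T+t-W)*1000).round(1).tolist())
    # board outline
    m=(g<60).astype(np.uint8); m=cv2.morphologyEx(m,cv2.MORPH_CLOSE,np.ones((9,9)))
    m=cv2.morphologyEx(m,cv2.MORPH_OPEN,np.ones((15,15)))
    c0=proj(s,[[*t,.02]])[0]
    for c in cv2.findContours(m,cv2.RETR_EXTERNAL,cv2.CHAIN_APPROX_NONE)[0]:
        if cv2.pointPolygonTest(c,c0.tolist(),False)>0: print(" rect",cv2.minAreaRect((cast(s,c,.02)*1000).astype(np.float32)))
    im=cv2.resize(s["color"][:,:,::-1],None,fx=4,fy=4,interpolation=cv2.INTER_CUBIC)
    for p in proj(s,np.c_[M@R.T+t,[.024]*6]): cv2.drawMarker(im,tuple(((p+.5)*4-.5).round().astype(int).tolist()),(0,0,255),cv2.MARKER_CROSS,14,1)
    x,y=(c0*4).astype(int); cv2.imwrite(f"pics/{n}c.png",im[max(y-250,0):y+250,max(x-350,0):x+350])
E
```

```text
top [0.58477706 0.04833239] 0.26204599854009936 res mm [[2.6, -1.7], [-3.5, 4.5], [0.5, 0.1], [0.3, -2.3], [-0.9, -1.2], [0.9, 0.6]]
 rect ((581.0606079101562, 49.76249694824219), (235.06051635742188, 317.3457336425781), 15.464164733886719)
scene [0.58573954 0.05584067] 0.24052047762464449 res mm [[2.9, -5.9], [-1.7, 1.2], [-1.2, 4.6]]
 rect ((593.1851806640625, 82.01277160644531), (412.32305908203125, 319.9983825683594), 74.49180603027344)
```

View pics/topc.png

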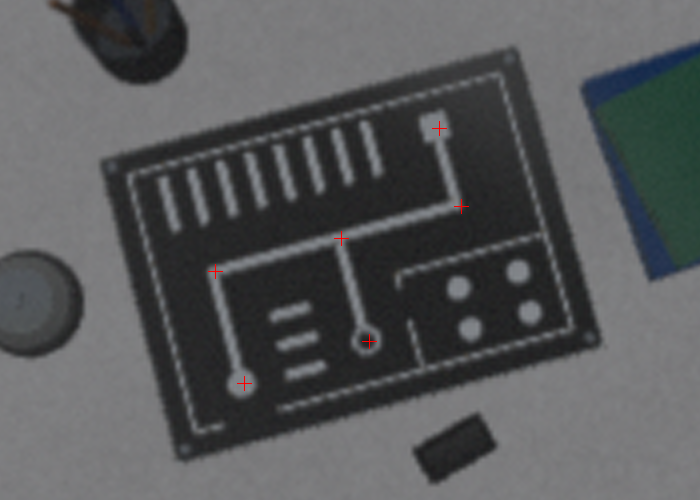

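View pics/scenec.png

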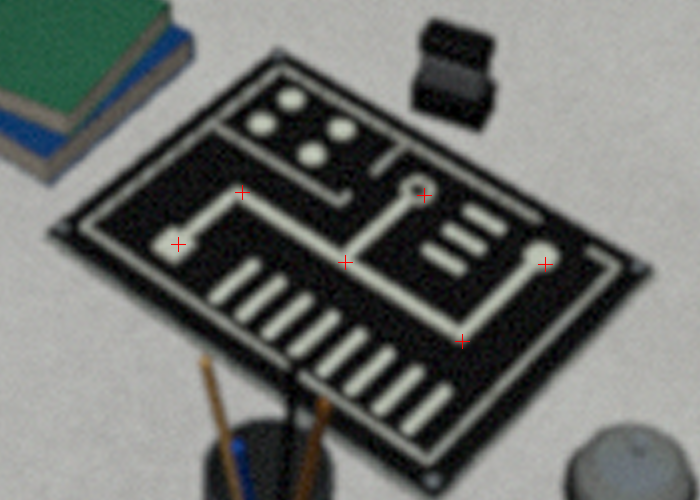

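Both crops show the fitted crosses near the marks. The residual is about 2 px of the 4x crop in top. In scene the disc is really at (540,254), the square at (174,244) and the ring at (417,190). I'll refit with these readings.

Run:
```python
from h import *
C={"top":[(242,383),(214,270),(341,238),(459,208),(436,127),(367,340)],"scene":[(540,254),(464,333),(346,259),(243,191),(174,244),(417,190)]}
T0={"top":[.58477706,.04833239],"scene":[0.58573954,0.05584067]}
for n in C:
    s=dict(np.load(n+"0.npz")); c0=proj(s,[[*T0[n],.02]])[0]; x,y=(c0*4).astype(int)
    px=(np.array(C[n])+[max(x-350,0),max(y-250,0)]+.5)/4-.5
    W=cast(s,px,.024); R,t,th=fit(M,W)
    print(n,t,th,"res",((M@R.T+t-W)*1000).round(1).tolist()); print((M@R.T+t).round(4).tolist())
```

```text
top [0.58487878 0.04953943] 0.2604709822668571 res [[0.2, -0.0], [-0.7, 0.3], [0.3, 1.0], [1.4, -0.0], [-0.5, -1.3], [-0.8, 0.1]]
[[0.4896, 0.1276], [0.5707, 0.1493], [0.5952, 0.0575], [0.6184, -0.0295], [0.6763, -0.0141], [0.5198, 0.0374]]
scene [0.58475495 0.05229318] 0.27535943022926596 res [[-1.3, 1.3], [0.7, 0.3], [0.7, -1.1], [2.7, -1.6], [-0.9, 0.7], [-1.8, 0.5]]
[[0.4883, 0.1289], [0.5691, 0.1518], [0.5949, 0.0604], [0.6194, -0.0262], [0.6772, -0.0099], [0.5199, 0.0392]]
```

Request:
jog_arm --steps '[[[-1,-0.79,0.3,0,0,-1],[-1,-0.79,0.3,0,0,-1],[-1,-0.79,0.3,0,0,-1],[-1,-0.79,0.3,0,0,-1],[-1,-0.79,0.3,0,0,-1],[-1,-0.79,0.3,0,0,-1],[-1,-0.79,0.3,0,0,-1],[-1,-0.79,0.3,0,0,-1],[-1,-0.79,0.3,0,0,-1],[-1,-0.79,0.3,0,0,-1]]]' --grip 0 --force 20

```text
time: 1.1
tcp_pos: [0.4762, 0.1501, 0.1357]
tcp_rot: [-0.193, 3.136, 0.0]
ft_force: [0.6, 1.0, 0.5]
width: -0.003
gripper_force: 0.0
```

```bash
cat > st.py <<'E'
from cell import *
from h import *
from scipy.spatial.transform import Rotation as Ro
o=get_obs(); R=Ro.from_rotvec(o["tcp_rot"]).as_matrix()
print(o["time"],o["tcp_pos"].round(4),"toolx",np.degrees(np.arctan2(R[1,0],R[0,0])).round(2),"z",R[:,2].round(4),"F",o["ft_force"].round(2),o["width"].round(3),o["qpos"].round(2))
def to(p): print("shift norm", (R.T@(np.asarray(p)-o["tcp_pos"])/.4).round(4))
E
python3 -c "
from st import *
to([.489,.1283,.085])"
```

```text
Traceback (most recent call last):
  File "st.py", line 5, in <module>
    print(o["time"],o["tcp_pos"].round(4),"toolx",np.degrees(np.arctan2(R[1,0],R[0,0])).round(2),"z",R[:,2].round(4),"F",o["ft_force"].round(2),o["width"].round(3),o["qpos"].round(2))
                                                                                                                                                ^^^^^^^^^^^^^^^^
AttributeError: 'float' object has no attribute 'round'
```

```bash
sed -i 's/o\["width"\].round(3)/o["width"]/' st.py; python3 -c "
from st import *
to([.489,.1283,.06])"
```

```text
1.1 [0.4762 0.1501 0.1357] toolx -172.97 z [ 0.e+00  1.e-04 -1.e+00] F [0.61 1.04 0.49] -0.0031558529889804997 [ 0.16 -0.15  2.01  0.    1.29 -1.54]
shift norm [-0.025  -0.0581  0.1892]
```

Request:
jog_arm --steps '[[[-0.025,-0.058,0.16,0,0,-0.277],[-0.025,-0.058,0.19,0,0,-0.277],[-0.025,-0.058,0.19,0,0,-0.277],[-0.025,-0.058,0.19,0,0,-0.277],[-0.025,-0.058,0.19,0,0,-0.277],[-0.025,-0.058,0.19,0,0,-0.277]]]'

```text
time: 1.7
tcp_pos: [0.49, 0.1311, 0.0626]
tcp_rot: [-0.421, 3.109, -0.0]
ft_force: [0.2, -0.9, 0.2]
width: -0.004
gripper_force: 0.0
```

Run:
```python
from st import *
to([.489,.1283,.06])
tip=o["tcp_pos"]+R@[0,0,.019]
for n in("scene","top"):
    s=snapshot(n); np.savez(n+"1.npz",**s); p=proj(s,[tip])[0]
    im=cv2.resize(s["color"][:,:,::-1],None,fx=5,fy=5,interpolation=cv2.INTER_CUBIC)
    cv2.drawMarker(im,tuple(((p+.5)*5-.5).round().astype(int).tolist()),(0,0,255),cv2.MARKER_CROSS,14,1)
    x,y=(p*5).astype(int); print(n,p,x,y); cv2.imwrite(f"pics/{n}1.png",im[y-200:y+200,x-200:x+200])
a=[cv2.imread(f"pics/{n}1.png") for n in("scene","top")]; cv2.imwrite("pics/both1.png",np.hstack(a))
```

```text
1.7 [0.49   0.1311 0.0626] toolx -164.59 z [ 4.e-03  5.e-04 -1.e+00] F [ 0.19 -0.86  0.18] -0.0039548738124324115 [ 0.11 -0.03  2.03  0.    1.14 -1.73]
shift norm [ 0.0044 -0.006   0.0066]
scene [309.73372962 208.46870663] 1548 1042
top [216.24578936 226.66699552] 1081 1133
```

View pics/both1.png

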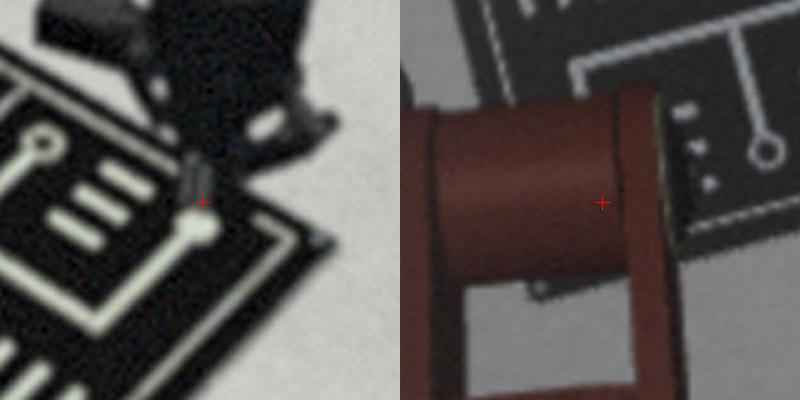

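The scene half shows the fingertips at about (197,203) and the disc at (196,228). The top half is hidden by the wrist. I'll go lower and look again, where parallax is small.

Request:
jog_arm --steps '[[[0,0,0.02,0,0,0],[0,0,0.035,0,0,0],[0,0,0.035,0,0,0],[0,0,0.035,0,0,0],[0,0,0.035,0,0,0]]]'

```text
time: 2.3
tcp_pos: [0.4887, 0.1302, 0.0463]
tcp_rot: [0.419, -3.113, 0.0]
ft_force: [0.2, -0.5, 0.3]
width: -0.002
gripper_force: 0.0
```

```bash
cat > look.py <<'E'
from st import *
import sys
def look(k,f=10,c=None):
    tip=o["tcp_pos"]+R@[0,0,.019]
    s=snapshot("scene"); np.savez(f"s{k}.npz",**s); p=proj(s,[tip])[0]
    im=cv2.resize(s["color"][:,:,::-1],None,fx=f,fy=f,interpolation=cv2.INTER_CUBIC)
    im=cv2.convertScaleAbs(im,alpha=1.3,beta=20)
    cv2.drawMarker(im,tuple(((p+.5)*f-.5).round().astype(int).tolist()),(0,0,255),cv2.MARKER_CROSS,20,1)
    x,y=(p*f).astype(int); print(p); cv2.imwrite(f"pics/look{k}.png",im[y-280:y+280,x-350:x+350]); return s,p
E
python3 -c "
from look import *
look(2)"
```

```text
2.3 [0.4887 0.1302 0.0463] toolx -164.65 z [-1.e-04 -0.e+00 -1.e+00] F [ 0.17 -0.53  0.32] -0.0017984134154782668 [ 0.11 -0.01  2.04 -0.    1.11 -1.73]
[309.38080944 212.26277037]
```

View pics/look2.png

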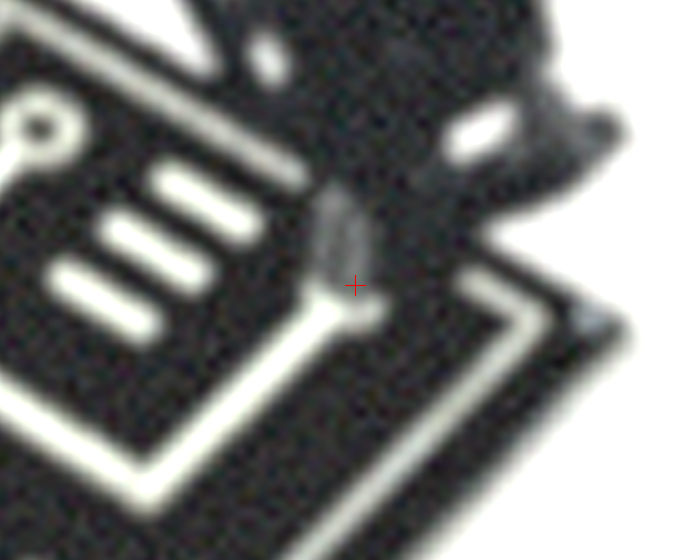

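The fingertip's grey face spans x 312–370 and ends at y of about 293. The disc is centred near (345,298), and a dark finger back may be hidden against the black board. A gamma-boosted view next to the difference from the armless image should show it.

Run:
```python
from look import *
a=np.load("s2.npz")["color"]; b=np.load("scene0.npz")["color"]
x,y=309,212; sl=np.s_[y-18:y+12,x-20:x+20]
def g(i): return cv2.resize((255*(i/255.)**.45).astype(np.uint8),None,fx=10,fy=10,interpolation=cv2.INTER_CUBIC)
A=g(a[sl]);B=g(b[sl]); D=cv2.convertScaleAbs(cv2.absdiff(A,B),alpha=2)
n=[A,D]
for i in n:
  for v in range(0,400,50): cv2.putText(i,str(v),(v,297),0,.3,(255,255,0)); cv2.line(i,(v,288),(v,284),(255,255,0))
  for v in range(0,300,50): cv2.putText(i,str(v),(0,v+4),0,.3,(255,255,0))
cv2.imwrite("pics/d3.png",np.hstack(n)[:,:,::-1])
# disc centroid in original from close window
g0=cv2.cvtColor(b,cv2.COLOR_RGB2GRAY)
m=cv2.resize(g0[200:230,295:325],None,fx=10,fy=10,interpolation=cv2.INTER_CUBIC)>110
m=cv2.morphologyEx(m.astype(np.uint8),cv2.MORPH_OPEN,cv2.getStructuringElement(cv2.MORPH_ELLIPSE,(45,45)))
n_,_,st,ce=cv2.connectedComponentsWithStats(m); print(st[1:],(ce[1:]+.5)/10-.5+[295,200])
```

```text
2.35 [0.4888 0.1302 0.0464] toolx -164.66 z [ 1.e-04  0.e+00 -1.e+00] F [ 0.78 -0.12  0.79] -0.0038352866647938877 [ 0.11 -0.01  2.04 -0.    1.11 -1.73]
[[ 165    0  135   89 7172]
 [  98  102   83   73 4662]] [[319.45034858 202.66384551]
 [308.24126984 213.3468254 ]]
```

View pics/d3.png

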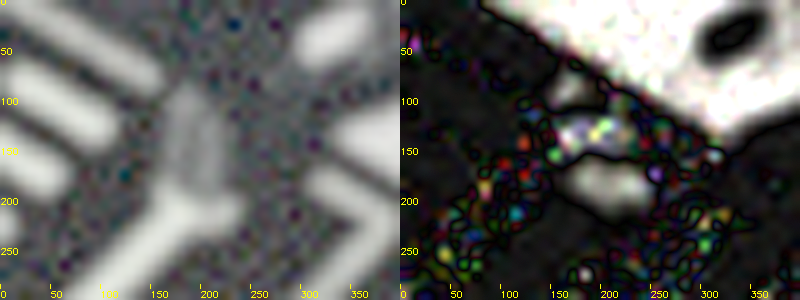

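Gamma view: grey finger face x 162–225, ending near y 205. The disc centre is at (197,198), and the dark finger back hides the disc's upper right. That is consistent with being over the disc within a few mm, so I'll settle the height by a light touch.

Request:
jog_arm --steps '[[[0.0005,-0.0045,0.003,0,0,0],[0.0005,-0.0045,0.005,0,0,0],[0.0005,-0.0045,0.006,0,0,0],[0.0005,-0.0045,0.006,0,0,0],[0.0005,-0.0045,0.006,0,0,0]]]'

```text
time: 2.85
tcp_pos: [0.489, 0.1284, 0.0439]
tcp_rot: [0.419, -3.113, -0.0]
ft_force: [0.0, -1.0, 0.2]
width: -0.001
gripper_force: 0.0
```

Request:
jog_arm --steps '[[[0,0,0.0015,0,0,0],[0,0,0.0025,0,0,0],[0,0,0.0025,0,0,0]]]'

```text
time: 3.15
tcp_pos: [0.4889, 0.1285, 0.0428]
tcp_rot: [0.42, -3.113, 0.0]
ft_force: [-0.6, -0.0, 0.7]
width: 0.001
gripper_force: 0.0
```

Request:
jog_arm --steps '[[[0,0,0.002,0,0,0],[0,0,0.0025,0,0,0],[0,0,0.0025,0,0,0]]]'

```text
time: 3.45
tcp_pos: [0.489, 0.1285, 0.0421]
tcp_rot: [-0.419, 3.113, -0.0]
ft_force: [-0.9, -0.5, 1.8]
width: 0.006
gripper_force: 1.1
```

Run:
```python
from look import *
for i in range(4): 
    snapshot("scene") ; o=get_obs(); print(o["tcp_pos"].round(4),o["ft_force"].round(2))
```

```text
3.45 [0.489  0.1285 0.0421] toolx -164.65 z [ 0. -0. -1.] F [-0.89 -0.49  1.8 ] 0.006442752351721342 [ 0.11 -0.    2.04 -0.    1.1  -1.73]
[0.489  0.1285 0.0421] [-1.02  0.13  3.05]
[0.489  0.1285 0.0421] [-1.19  0.15  1.93]
[0.4891 0.1285 0.0421] [-1.14  0.79  3.54]
[0.4891 0.1285 0.0421] [-2.13 -0.78  2.94]
```

Contact comes at TCP z of about 0.043, so the heights are as given. I'll lift to a skim and sharpen the line pose in both views with brightness profiles across each segment.

Request:
jog_arm --steps '[[[0,0,-0.004,0,0,0],[0,0,-0.0055,0,0,0],[0,0,-0.0055,0,0,0]]]'

```text
time: 3.95
tcp_pos: [0.489, 0.1284, 0.0441]
tcp_rot: [-0.419, 3.113, -0.0]
ft_force: [0.8, -0.5, 0.1]
width: 0.003
gripper_force: 0.0
```

Run:
```python
from st import *
to([.489,.1283,.0445])
segs=[(0,1,.2,.85),(1,2,.12,.85),(2,3,.15,.88),(3,4,.15,.75),(2,5,.15,.8)]
for n in("top","scene"):
    s=dict(np.load(n+"0.npz")); g=cv2.cvtColor(s["color"],cv2.COLOR_RGB2GRAY).astype(np.float32)
    t=np.array([.5848,.0509]);th=.267
    for it in range(4):
        c,sn=np.cos(th),np.sin(th);Rp=np.array([[c,-sn],[sn,c]])
        A=[];b=[];ro=[]
        for i,j,u,v in segs:
            d=M[j]-M[i];nn=np.array([-d[1],d[0]])/np.linalg.norm(d)
            q=np.linspace(-.008,.008,33);off=[]
            for f in np.linspace(u,v,20):
                P=(M[i]+d*f+q[:,None]*nn)@Rp.T+t
                px=proj(s,np.c_[P,np.full(33,.024)]).astype(np.float32)
                w=cv2.remap(g,px[:,0].copy(),px[:,1].copy(),cv2.INTER_CUBIC).ravel()
                w=np.clip(w-w.min()-.3*(w.max()-w.min()),0,None);e=(w*q).sum()/w.sum(); off.append(e)
                m=M[i]+d*f; nw=Rp@nn; A.append([*nw,(Rp@np.array([-m[1],m[0]]))@nw]);b.append(e)
            ro.append(round(np.mean(off)*1e3,2))
        x=np.linalg.lstsq(np.array(A),np.array(b),rcond=None)[0]; t=t+x[:2];th+=x[2]
    print(n,t.round(4),th.round(4),"seg off mm",ro); W=M@Rp.T+t; print(W.round(4).tolist())
```

```text
3.95 [0.489  0.1284 0.0441] toolx -164.66 z [ 1.e-04 -0.e+00 -1.e+00] F [ 0.77 -0.54  0.06] 0.002623186383094159 [ 0.11 -0.    2.04 -0.    1.1  -1.73]
shift norm [-0.     -0.0003 -0.0011]
top [0.5854 0.051 ] 0.2717 seg off mm [np.float64(-0.04), np.float64(0.04), np.float64(-0.04), np.float64(0.07), np.float64(0.03)]
[[0.4892, 0.128], [0.5702, 0.1506], [0.5957, 0.0591], [0.6198, -0.0276], [0.6776, -0.0115], [0.5205, 0.0381]]
scene [0.5863 0.0519] 0.272 seg off mm [np.float64(0.05), np.float64(0.0), np.float64(0.0), np.float64(0.02), np.float64(0.07)]
[[0.4901, 0.1288], [0.571, 0.1514], [0.5965, 0.0599], [0.6207, -0.0268], [0.6785, -0.0107], [0.5214, 0.0389]]
```

Both views now agree within 1 mm: start (.4897,.1284), bend1 (.5706,.151), bend2 (.6202,-.0272), desk (.678,-.0111). Next is leg 1, skimming about 1 mm above the line.

Request:
jog_arm --steps '[[[-0.02,0,0,0,0,0],[-0.047,0,0,0,0,0],[-0.074,0,0,0,0,0],[-0.101,0,0,0,0,0],[-0.128,0,0,0,0,0],[-0.155,0,0,0,0,0],[-0.182,0,0,0,0,0],[-0.204,0,0,0,0,0],[-0.212,0,0,0,0,0],[-0.212,0,0,0,0,0]]]'

```text
time: 4.95
tcp_pos: [0.5711, 0.151, 0.0441]
tcp_rot: [-0.42, 3.113, -0.0]
ft_force: [-0.2, -0.3, -0.3]
width: -0.0
gripper_force: 0.0
```

```bash
python3 -c "
from st import *
to([.5706,.151,.0442]);to([.6202,-.0272,.0442])"
```

```text
4.95 [0.5711 0.151  0.0441] toolx -164.65 z [ 0. -0. -1.] F [-0.15 -0.31 -0.29] -6.640304134740696e-05 [ 0.13  0.19  1.84 -0.    1.12 -1.71]
shift norm [ 0.0013  0.0004 -0.0001]
shift norm [-3.00e-04 -4.62e-01 -1.00e-04]
```

Request:
jog_arm --steps '[[[0,-0.02,0,0,0,0],[0,-0.045,0,0,0,0],[0,-0.07,0,0,0,0],[0,-0.095,0,0,0,0],[0,-0.12,0,0,0,0],[0,-0.145,0,0,0,0],[0,-0.17,0,0,0,0],[0,-0.195,0,0,0,0],[0,-0.22,0,0,0,0],[0,-0.23,0,0,0,0]]]'

```text
time: 5.95
tcp_pos: [0.5955, 0.0611, 0.0442]
tcp_rot: [-0.418, 3.113, -0.0]
ft_force: [-0.1, -0.0, -0.0]
width: 0.001
gripper_force: 0.0
```

```bash
python3 -c "
from st import *
to([.5961,.0595,.0442]);to([.6202,-.0272,.0442])"
```

```text
5.95 [0.5955 0.0611 0.0442] toolx -164.7 z [ 2.e-04 -1.e-04 -1.e+00] F [-0.12 -0.03 -0.  ] 0.0010860236354792673 [-0.02  0.2   1.82 -0.    1.12 -1.86]
shift norm [-0.0005 -0.0043 -0.    ]
shift norm [-0.0014 -0.2292  0.    ]
```

Request:
jog_arm --steps '[[[0,-0.02,0,0,0,0],[0,-0.045,0,0,0,0],[0,-0.07,0,0,0,0],[0,-0.095,0,0,0,0],[0,-0.12,0,0,0,0],[0,-0.15,0,0,0,0],[0,-0.18,0,0,0,0],[0,-0.21,0,0,0,0],[0,-0.231,0,0,0,0],[0,-0.231,0,0,0,0]]]'

```text
time: 6.95
tcp_pos: [0.62, -0.0282, 0.0443]
tcp_rot: [-0.417, 3.113, -0.0]
ft_force: [-0.2, 0.0, 0.1]
width: 0.001
gripper_force: 0.0
```

```bash
python3 -c "
from st import *
to([.6202,-.0272,.0442]);to([.678,-.0111,.0442])"
```

```text
6.95 [ 0.62   -0.0282  0.0443] toolx -164.74 z [ 4.e-04 -2.e-04 -1.e+00] F [-0.25  0.03  0.06] 0.0008769737594029541 [-0.17  0.25  1.76 -0.    1.13 -2.  ]
shift norm [-0.0012  0.0023  0.0001]
shift norm [-0.1512  0.003   0.0002]
```

Request:
jog_arm --steps '[[[0,0.002,0,0,0,0],[-0.02,0.002,0,0,0,0],[-0.045,0.002,0,0,0,0],[-0.07,0.002,0,0,0,0],[-0.095,0.002,0,0,0,0],[-0.12,0.002,0,0,0,0],[-0.14,0.002,0,0,0,0],[-0.15,0.002,0,0,0,0],[-0.15,0.002,0,0,0,0],[-0.15,0.002,0,0,0,0]]]'

```text
time: 7.95
tcp_pos: [0.677, -0.0103, 0.044]
tcp_rot: [0.419, -3.113, -0.0]
ft_force: [0.3, 1.4, -0.5]
width: 0.003
gripper_force: 0.0
```

Request:
jog_arm --steps '[[[0,0,0.002,0,0,0],[0,0,0.004,0,0,0],[0,0,0.005,0,0,0],[0,0,0.005,0,0,0],[0,0,0.005,0,0,0],[0,0,0.005,0,0,0]]]'

```text
time: 8.55
tcp_pos: [0.6771, -0.0103, 0.0423]
tcp_rot: [0.42, -3.113, 0.0]
ft_force: [-2.0, -0.3, 2.5]
width: -0.001
gripper_force: 1.0
```

```bash
python3 -c "
from look import *
for i in range(4):
    snapshot('top'); q=get_obs(); print(q['tcp_pos'].round(4),q['ft_force'].round(2))
look(9,8)"
```

```text
8.55 [ 0.6771 -0.0103  0.0423] toolx -164.65 z [-2.e-04 -1.e-04 -1.e+00] F [-2.02 -0.34  2.46] -0.0005059086381530619 [-0.13  0.37  1.62 -0.    1.16 -1.96]
[ 0.6772 -0.0104  0.0422] [-2.47 -0.52  2.25]
[ 0.6772 -0.0103  0.0422] [-1.84 -0.46  1.89]
[ 0.6772 -0.0103  0.0422] [-1.36 -0.17  1.72]
[ 0.6772 -0.0103  0.0422] [-2.56 -0.49  2.17]
[217.27370213 210.22033839]
```

View pics/look9.png

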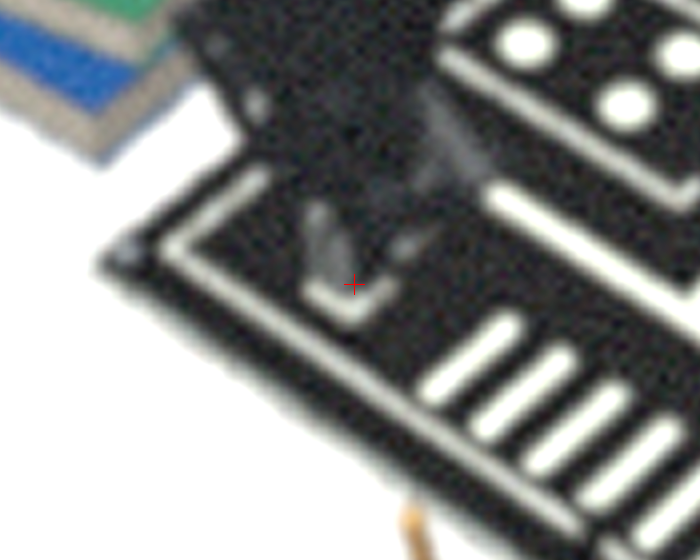

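The view shows the fingertips standing on the square: its near edges form an even white rim around the tip at about (350,300). Contact is steady at about 2 N and the plan is where it was. Handing in.

```bash
python3 -c "
from cell import *
print(finish_job())"
```

```text
the job is handed in; nothing more can be done
None
```

The fingertips followed the route about 1 mm above it from the disc, past the side branch, to the desk. The job was handed in with them resting on the square at about 2 N; the judge's verdict was not shown.

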